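# Nest the parts tubs on the shed bench

## Robot

A 6-joint arm with a two-finger parallel gripper is mounted at the origin on the work surface. World frame = base frame: x ahead of the robot, y to its left, z up, the work surface at z = 0. Lengths are in m, angles in rad, forces in N, time in s.
With the tool pointing down it reaches from about 0.35 to 0.85 m from the base axis. Payload 8.1 kg.
Tool frame: the origin (TCP) lies on the mounting face of the last link; the fingertips stand 186 mm ahead of it and the grasp point (between the pads) lies 167 mm ahead of it; z points along the fingers, y is the line along which they close (so a half turn about z gives the same grasp; the last joint's range is limited). The gripper opens to 93 mm and grips with 3 to 60 N. Pads are 15 mm wide; open, the fingers measure 128 mm over their backs; the gripper's body (75 mm by 188 mm) begins 65 mm behind the grasp point.
Start: joints at [-1.324, 0.13, 1.488, -0, 1.523, -0.085], TCP at [0.195, -0.567, 0.405] pointing down, gripper open.
Joint ranges: [-2.96, 2.96], [-0.89, 2.26], [0.02, 2.5], [-1.34, 4.48], [0, 2.73], [-2.66, 2.66]. Speed limits (rad/s): [2.39, 2.39, 2.79, 3.14, 3.14, 3.14].

## Interface

Orientations are given as a rotation vector (axis times angle).
In Python, from plant import read_state, read_camera, camera_params, close_job gives the robot as it stands. The module is installed in compiled form; this text tells all that it offers.
- The arm moves only by the tool servo_tool, never from a script. Its argument "increments" is a list of rows, each an object with "slide": the shift along the tool's x, y, z in mm, a list of three; "dr": the turn, a rotation vector about the tool's x, y, z in rad, a list of three; "jaw": the closure, from 0 (fully open) to 1 (shut). In form: [{"slide": [x, y, z], "dr": [ax, ay, az], "jaw": jaw}, ...]. A call has 1 to 20 rows; each row is the pose to reach, as a shift and turn from the pose commanded when the call began, along the tool's axes at that moment; what a row does not reach only later rows make up. A row lasts 1/10 s, in which the tool goes at most 50 mm and 8.59 degrees, less where a joint would pass 70% of its speed; a pose out of reach is approached as far as the arm can. A call with a gripper value outside its range is refused whole. The fingers move at their own pace and stop on an object; "force" is the grip in N (left out, the last holds). Time passes only in rows, so rows that repeat a pose let the fingers close. It gives the time, the measured TCP pose, the force, the opening and the grip force at its end, in the units of the state.
- read_state(): the state, without advancing time (a new reading comes with each control period).
- read_camera(name): name is "scene" or "top" or "wrist"; returns (picture, depth): 420x560x3 uint8, red, green, blue; 420x560 float32, m along the optical axis (not along the pixel's ray), 0 where there is no reading.
- camera_params(name): a dict with "fx", "fy", "cx", "cy" (pixels), "k1" (the pictures are not rectified: a ray, as slopes to the right and down, at radius r is drawn at 1 + k1 r^2 times it, then the intrinsics apply), "rvec" (rotation vector, rad) and "tvec" (3), from world to camera coordinates, as OpenCV has them. Camera axes: x right, y down, z forward; pixel columns grow to the right and rows downward; lengths in m; the calibration is good to about 2 mm. A picture is of the moment at which its call begins: read the wrist's pose just before it. camera_params takes no time and is no camera call; for the wrist camera it gives the pose at the moment of the call.
- close_job(): hands the job in; it is judged then, once.
The state is a dict: "t": time; "q": joint angles; "dq": joint speeds; "joint_torque": joint torques, N m; "tool_pos": TCP position; "orientation": TCP orientation; "force": force on the tool from outside, world axes, zero at the start; "wrist_torque": the same for the moment, N m; "opening": finger opening in m; "gripper_force": force on a finger pad.
Only numpy, scipy, OpenCV 4.12 (cv2) and the standard library are available. Lean on these libraries where they do the work, as an engineer would, in place of code of your own. Each camera call takes 0.05 s, during which the arm holds its last target. There are 200 camera calls.

## Task

Nest the three round grey parts tubs for storage, largest first: set the middle-sized tub down inside the large one, then the small tub down inside the middle one. Leave the large tub standing where it is, do not drop a tub in from a height, and finish with each tub upright on the floor of the next larger one, let go.

Things in the scene. Friction and masses are not known exactly. Their poses are not given: they have to be found in the camera images.
- large_tub: the large tub: a round, straight-sided, open tub of grey plastic, 180 mm outside diameter, wall 6 mm (168 mm inside), 45 mm tall, floor 6 mm thick, about 0.5 kg. Widest and lowest of the three. It starts on the bench top apart from the others, in any order left to right. Stands upright, open end up. Origin at the centre of its underside, z up.
- middle_tub: the middle tub: same kind and grey plastic, 110 mm outside diameter, wall 8 mm (94 mm inside), 66 mm tall, floor 6 mm thick, about 0.2 kg; too wide to grasp across, so take it by the wall at the rim, one finger inside and one outside. Nested, its rim stands 27 mm above the rim of the large tub. Stands upright, open end up. Origin at the centre of its underside, z up.
- small_tub: the small tub: same kind and grey plastic, 54 mm outside diameter, wall 5 mm (44 mm inside), 90 mm tall, floor 6 mm thick, about 0.1 kg; slim, the tallest of the three, narrow enough to grasp across from above. Nested, its rim stands 30 mm above the rim of the middle tub. Stands upright, open end up. Origin at the centre of its underside, z up.
Things that resemble listed ones, but are neither listed nor needed, are in the scene too. What is shaped like the large_tub but brown or purple is not meant.

How it is judged:
By the outcome, as a careful person would: the job done as asked, in the order asked, and still so for the second after the job is handed in, with the robot touching nothing.
It also fails if it takes over 67 s, if anything falls off the work surface, if the arm or the gripper's body presses on something with over 40 N, if the wrist force passes 120 N, or if a joint passes its speed limit or range.

## Working session

There is one attempt and no reset: what is moved stays moved. The work goes in short steps, Python scripts to look and compute and a tool call to move; the robot and the scene stay as the last step left them, time stands still between calls to the robot, and variables do not carry over. Pictures are saved under pics/ and viewed, at most 10 in all, crops included, and the job is handed in when it is done.

Besides the shell and the picture viewer there is one more tool, called after ">>>" as a command line: name --argument value ..., lists and objects as JSON in quotes. servo_tool: Moves the arm, as the interface text tells. Its arguments: {"type":"object","properties":{"increments":{"type":"array"},"force":{"type":"number"}},"required":["increments"]}

```bash
mkdir -p pics
cat > h.py <<'E'
import numpy as np, cv2
from scipy.spatial.transform import Rotation as R
from plant import *
def cloud(name):
    p=camera_params(name); im,d=read_camera(name)
    h,w=d.shape; u,v=np.meshgrid(np.arange(w),np.arange(h))
    K=np.array([[p['fx'],0,p['cx']],[0,p['fy'],p['cy']],[0,0,1.]])
    n=cv2.undistortPoints(np.stack([u,v],-1).reshape(-1,1,2).astype(np.float64),K,np.array([p['k1'],0,0,0.])).reshape(h,w,2)
    c=np.dstack([n*d[...,None],d])
    Rm=R.from_rotvec(np.ravel(p['rvec'])).as_matrix()
    W=(c-np.ravel(p['tvec']))@Rm
    W[d==0]=np.nan
    return im,d,W
def save(n,im): cv2.imwrite('pics/'+n+'.png',im[...,::-1])
E
python3 - <<'E'
from h import *
for n in ['top','scene']:
    im,d,W=cloud(n); save(n+'0',im); np.savez(n+'0.npz',im=im,W=W)
    print(n,camera_params(n)['k1'],np.isfinite(W[...,2]).mean())
s=read_state(); print(s['t'],s['tool_pos'],R.from_rotvec(s['orientation']).as_matrix().round(3),s['opening'])
im=np.hstack([cv2.imread('pics/top0.png'),cv2.imread('pics/scene0.png')])
E
```

```text
top -0.07404478299319375 0.9959736394557823
scene -0.10175948100436356 0.9960331632653061
0.1 [ 0.19542844 -0.56706285  0.40380227] [[ 0.945  0.326 -0.   ]
 [ 0.326 -0.945  0.002]
 [ 0.    -0.002 -1.   ]] 0.09322184148703476
```

View pics/top0.png

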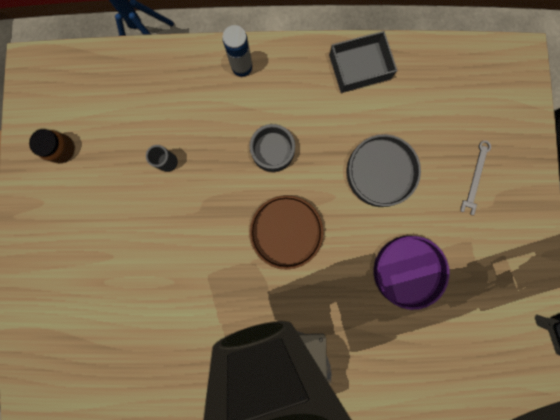

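View pics/scene0.png

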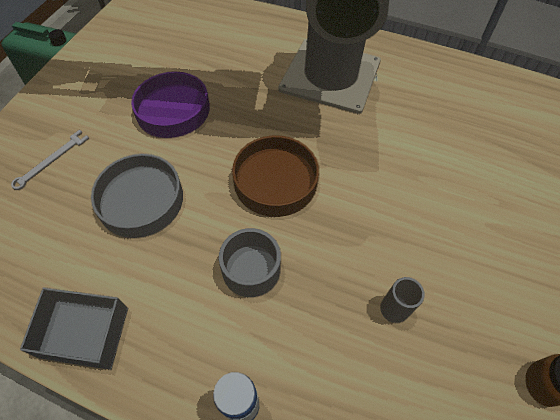

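Top view: the grey round large tub is at (383,170), the middle at (273,147) and the small at (160,157). The brown one (287,231) and purple one (411,271) are the wrong colour, and the grey tray (362,62) is rectangular. The scene view agrees: large (137,195), middle (250,262), small (402,300). Next I'll measure them and confirm in one crop.

```bash
cat >> h.py <<'E'
def rim(W,c,rad,ro,H,tol=.008):
    "circle fit (least squares) on rim-height points near c"
    m=(np.abs(W[...,2]-H)<tol)&(np.hypot(W[...,0]-c[0],W[...,1]-c[1])<rad)
    P=W[m]; 
    for _ in range(2):
        A=np.c_[2*P[:,:2],np.ones(len(P))]; s=np.linalg.lstsq(A,(P[:,:2]**2).sum(1),rcond=None)[0]
        r=np.sqrt(s[2]+s[0]**2+s[1]**2); e=np.hypot(*(P[:,:2]-s[:2]).T)
        P=P[np.abs(e-r)<.012]
    (x,y),rr=cv2.minEnclosingCircle(P[:,:2].astype(np.float32))
    return s[:2].round(4),round(r,4),(round(x,4),round(y,4),round(rr,4)),P[:,2].mean().round(4),len(P)
E
python3 - <<'E'
from h import *
px={'top':dict(L=(383,170),M=(273,147),S=(160,157)),'scene':dict(L=(137,195),M=(250,262),S=(402,300))}
dim=dict(L=(.09,.045),M=(.055,.066),S=(.027,.09))
for n in px:
    z=np.load(n+'0.npz'); W=z['W']
    for k,(u,v) in px[n].items():
        c=np.nanmedian(W[v-2:v+3,u-2:u+3].reshape(-1,3),0)
        print(n,k,c.round(3),rim(W,c,dim[k][0]*1.35,*dim[k],tol=.006))
    for nm,(u,v) in dict(brown=(287,231),purple=(411,271),bottle=(238,50)).items():
        if n=='top': print(nm,W[v,u].round(3))
    if n=='top': save('crop',cv2.resize(z['im'][100:230,130:440],None,fx=2.5,fy=2.5))
E
```

```text
top L [ 0.519 -0.265  0.006] (array([ 0.5135, -0.258 ]), np.float64(0.0863), (0.5145, -0.2591, 0.0907), np.float64(0.0438), 582)
top M [0.583 0.016 0.005] (array([0.573 , 0.0178]), np.float64(0.0509), (0.5731, 0.0179, 0.0552), np.float64(0.0652), 470)
top S [0.563 0.306 0.007] (array([0.5514, 0.2893]), np.float64(0.0228), (0.5525, 0.2904, 0.0255), np.float64(0.089), 90)
brown [ 0.368 -0.016  0.008]
purple [ 0.26  -0.327  0.007]
bottle [0.771 0.087 0.156]
scene L [ 0.508 -0.27   0.006] (array([ 0.5153, -0.2601]), np.float64(0.0866), (0.5147, -0.2614, 0.0915), np.float64(0.0434), 874)
scene M [0.561 0.009 0.005] (array([0.5741, 0.0161]), np.float64(0.051), (0.5735, 0.0153, 0.0554), np.float64(0.065), 865)
scene S [0.533 0.295 0.007] (array([0.5516, 0.2869]), np.float64(0.024), (0.5496, 0.2874, 0.0271), np.float64(0.0889), 198)
```

View pics/crop.png

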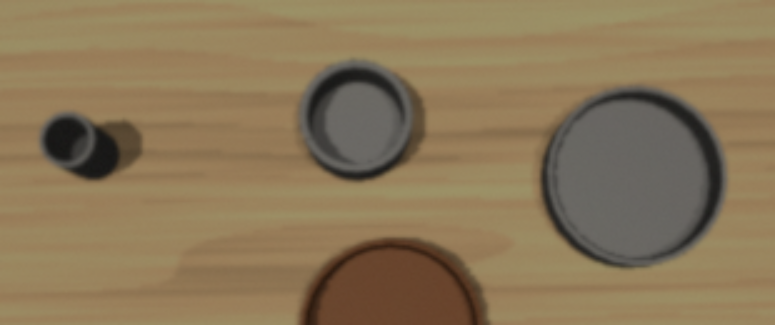

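The crop confirms three round grey tubs: small at left, middle in the centre, large at right. Their centres are L (0.5145,-0.259), M (0.5735,0.017) and S (0.5515,0.288). I'll move to hover over M's +y wall with the tool's yaw squared up.

>>> servo_tool --increments '[{"slide": [565, -477, 45], "dr": [0, 0, 0.332], "jaw": 0}, {"slide": [565, -477, 45], "dr": [0, 0, 0.332], "jaw": 0}, {"slide": [565, -477, 45], "dr": [0, 0, 0.332], "jaw": 0}, {"slide": [565, -477, 45], "dr": [0, 0, 0.332], "jaw": 0}, {"slide": [565, -477, 45], "dr": [0, 0, 0.332], "jaw": 0}, {"slide": [565, -477, 45], "dr": [0, 0, 0.332], "jaw": 0}, {"slide": [565, -477, 45], "dr": [0, 0, 0.332], "jaw": 0}, {"slide": [565, -477, 45], "dr": [0, 0, 0.332], "jaw": 0}, {"slide": [565, -477, 45], "dr": [0, 0, 0.332], "jaw": 0}, {"slide": [565, -477, 45], "dr": [0, 0, 0.332], "jaw": 0}, {"slide": [565, -477, 45], "dr": [0, 0, 0.332], "jaw": 0}, {"slide": [565, -477, 45], "dr": [0, 0, 0.332], "jaw": 0}, {"slide": [565, -477, 45], "dr": [0, 0, 0.332], "jaw": 0}, {"slide": [565, -477, 45], "dr": [0, 0, 0.332], "jaw": 0}, {"slide": [565, -477, 45], "dr": [0, 0, 0.332], "jaw": 0}, {"slide": [565, -477, 45], "dr": [0, 0, 0.332], "jaw": 0}, {"slide": [565, -477, 45], "dr": [0, 0, 0.332], "jaw": 0}, {"slide": [565, -477, 45], "dr": [0, 0, 0.332], "jaw": 0}, {"slide": [565, -477, 45], "dr": [0, 0, 0.332], "jaw": 0}, {"slide": [565, -477, 45], "dr": [0, 0, 0.332], "jaw": 0}]'

```text
t: 2.1
tool_pos: [0.574, 0.0667, 0.3601]
orientation: [3.142, -0.003, 0.001]
force: [-0.5, -0.2, 0.5]
opening: 0.0928
gripper_force: 0.0
```

Run:
```python
from h import *
s=read_state(); print(s['t'],s['tool_pos'],R.from_rotvec(s['orientation']).as_matrix().round(3),s['q'],s['force'])
im,d,W=cloud('wrist'); save('w1',im)
for k,c,r,H in [('M',(.5735,.017),.055,.066)]:
    print(k,rim(W,c,r*1.35,r,H))
```

```text
2.1 [0.57403666 0.06668072 0.36005785] [[ 1.    -0.002  0.   ]
 [-0.002 -1.    -0.   ]
 [ 0.     0.    -1.   ]] [ 2.69602177e-02  9.52857195e-02  1.60789893e+00 -9.37991991e-05
  1.43797600e+00  1.59957335e+00] [-0.45303154 -0.23462166  0.52524326]
M (array([0.5729, 0.0164]), np.float64(0.0503), (0.5723, 0.0161, 0.055), np.float64(0.065), 3512)
```

View pics/w1.png

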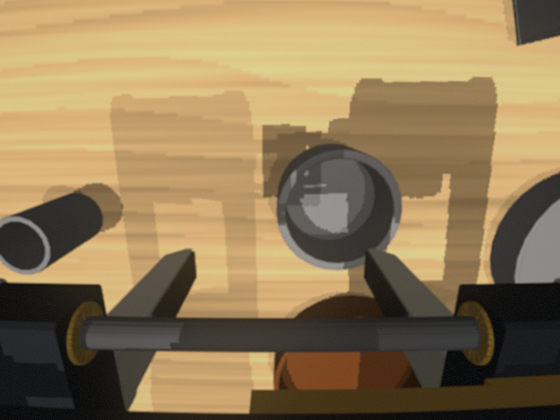

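The wrist view shows M's rim at about (340,205), offset from the grasp line as planned. The centre is (0.573,0.0163), so the wall lies within 1 mm of the grasp centre. I'll descend and grip.

>>> servo_tool --increments '[{"slide": [-1, -1, 40], "dr": [0, 0, 0], "jaw": 0.2}, {"slide": [-1, -1, 80], "dr": [0, 0, 0], "jaw": 0.3}, {"slide": [-1, -1, 110], "dr": [0, 0, 0], "jaw": 0.4}, {"slide": [-1, -1, 125], "dr": [0, 0, 0], "jaw": 0.5}, {"slide": [-1, -1, 133], "dr": [0, 0, 0], "jaw": 0.6}, {"slide": [-1, -1, 133], "dr": [0, 0, 0], "jaw": 0.7}, {"slide": [-1, -1, 133], "dr": [0, 0, 0], "jaw": 0.8}, {"slide": [-1, -1, 133], "dr": [0, 0, 0], "jaw": 1}, {"slide": [-1, -1, 133], "dr": [0, 0, 0], "jaw": 1}, {"slide": [-1, -1, 133], "dr": [0, 0, 0], "jaw": 1}, {"slide": [-1, -1, 133], "dr": [0, 0, 0], "jaw": 1}, {"slide": [-1, -1, 133], "dr": [0, 0, 0], "jaw": 1}, {"slide": [-1, -1, 133], "dr": [0, 0, 0], "jaw": 1}, {"slide": [-1, -1, 133], "dr": [0, 0, 0], "jaw": 1}]' --force 25

```text
t: 3.55
tool_pos: [0.5735, 0.0686, 0.2273]
orientation: [3.141, -0.0, 0.001]
force: [-0.3, -1.9, 5.4]
opening: 0.0077
gripper_force: 25.0
```

>>> servo_tool --increments '[{"slide": [0, 0, -10], "dr": [0, 0, 0], "jaw": 1}, {"slide": [0, 0, -25], "dr": [0, 0, 0], "jaw": 1}, {"slide": [0, 0, -45], "dr": [0, 0, 0], "jaw": 1}, {"slide": [0, 0, -65], "dr": [0, 0, 0], "jaw": 1}, {"slide": [-2, 10, -80], "dr": [0, 0, 0], "jaw": 1}, {"slide": [-6, 30, -85], "dr": [0, 0, 0], "jaw": 1}, {"slide": [-12, 55, -85], "dr": [0, 0, 0], "jaw": 1}, {"slide": [-18, 85, -85], "dr": [0, 0, 0], "jaw": 1}, {"slide": [-24, 115, -85], "dr": [0, 0, 0], "jaw": 1}, {"slide": [-31, 145, -85], "dr": [0, 0, 0], "jaw": 1}, {"slide": [-37, 175, -85], "dr": [0, 0, 0], "jaw": 1}, {"slide": [-43, 205, -85], "dr": [0, 0, 0], "jaw": 1}, {"slide": [-49, 235, -85], "dr": [0, 0, 0], "jaw": 1}, {"slide": [-54, 255, -85], "dr": [0, 0, 0], "jaw": 1}, {"slide": [-57, 270, -85], "dr": [0, 0, 0], "jaw": 1}, {"slide": [-58, 277, -85], "dr": [0, 0, 0], "jaw": 1}, {"slide": [-58, 277, -85], "dr": [0, 0, 0], "jaw": 1}, {"slide": [-58, 277, -85], "dr": [0, 0, 0], "jaw": 1}, {"slide": [-58, 277, -85], "dr": [0, 0, 0], "jaw": 1}]'

```text
t: 5.45
tool_pos: [0.5155, -0.2073, 0.3117]
orientation: [-3.141, -0.001, 0.0]
force: [0.8, 0.1, -2.0]
opening: 0.0079
gripper_force: 25.0
```

Run:
```python
from h import *
s=read_state(); print(s['t'],s['tool_pos'],s['opening'],s['gripper_force'],s['force'])
im,d,W=cloud('scene'); save('s2',im)
m=(np.hypot(W[...,0]-.5145,W[...,1]+.2595)<.075)
im,d,W=cloud('wrist')
print(rim(W,(.515,-.26),.075,.055,.151,.012))
# bottom rim tilt plane
m=(np.abs(W[...,2]-.151)<.012)&(np.hypot(W[...,0]-.5145,W[...,1]+.2595)<.06)
P=W[m]; print(np.linalg.lstsq(np.c_[P[:,:2],np.ones(len(P))],P[:,2],rcond=None)[0])
```

```text
5.45 [ 0.51545376 -0.20733027  0.31171008] 0.007908883274572136 24.983703196048737 [ 0.83077213  0.13659587 -2.02580734]
(array([ 0.5174, -0.2546]), np.float64(0.0503), (0.5164, -0.2517, 0.0597), np.float64(0.1489), 9523)
[-0.00034736  0.02282417  0.15491446]
```

View pics/s2.png

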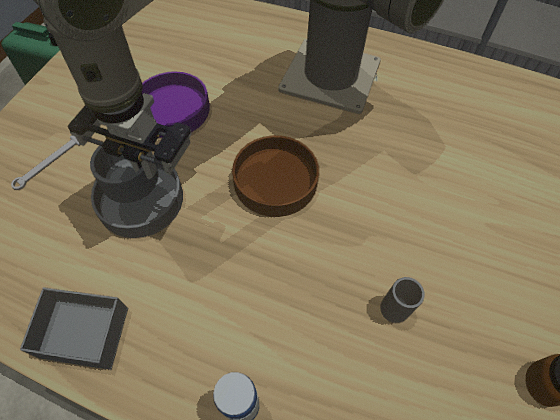

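The scene view shows M held level above L at about (130,175). Now I'll lower it gently onto the floor of L.

>>> servo_tool --increments '[{"slide": [-1, 1, 15], "dr": [0, 0, 0], "jaw": 1}, {"slide": [-1, 1, 35], "dr": [0, 0, 0], "jaw": 1}, {"slide": [-1, 1, 52], "dr": [0, 0, 0], "jaw": 1}, {"slide": [-1, 1, 63], "dr": [0, 0, 0], "jaw": 1}, {"slide": [-1, 1, 69], "dr": [0, 0, 0], "jaw": 1}, {"slide": [-1, 1, 72], "dr": [0, 0, 0], "jaw": 1}, {"slide": [-1, 1, 74], "dr": [0, 0, 0], "jaw": 1}, {"slide": [-1, 1, 75], "dr": [0, 0, 0], "jaw": 1}, {"slide": [-1, 1, 76], "dr": [0, 0, 0], "jaw": 1}, {"slide": [-1, 1, 77], "dr": [0, 0, 0], "jaw": 1}, {"slide": [-1, 1, 77], "dr": [0, 0, 0], "jaw": 1}, {"slide": [-1, 1, 77], "dr": [0, 0, 0], "jaw": 1}]'

```text
t: 6.75
tool_pos: [0.5143, -0.2093, 0.2349]
orientation: [3.141, -0.0, 0.0]
force: [-1.2, -0.1, -0.8]
opening: 0.0076
gripper_force: 25.0
```

>>> servo_tool --increments '[{"slide": [0, 0, 0.7], "dr": [0, 0, 0], "jaw": 1}, {"slide": [0, 0, 0.7], "dr": [0, 0, 0], "jaw": 1}, {"slide": [0, 0, 0.7], "dr": [0, 0, 0], "jaw": 1}]'

```text
t: 7.05
tool_pos: [0.5142, -0.2092, 0.234]
orientation: [-3.142, 0.0, 0.0]
force: [0.2, 0.2, -2.0]
opening: 0.0078
gripper_force: 25.0
```

>>> servo_tool --increments '[{"slide": [0, 0, 0.8], "dr": [0, 0, 0], "jaw": 1}, {"slide": [0, 0, 0.8], "dr": [0, 0, 0], "jaw": 1}, {"slide": [0, 0, 0.8], "dr": [0, 0, 0], "jaw": 1}]'

```text
t: 7.35
tool_pos: [0.5143, -0.2093, 0.2333]
orientation: [3.141, -0.0, 0.0]
force: [0.6, 0.8, -0.9]
opening: 0.0077
gripper_force: 25.0
```

>>> servo_tool --increments '[{"slide": [0, 0, 1], "dr": [0, 0, 0], "jaw": 1}, {"slide": [0, 0, 1], "dr": [0, 0, 0], "jaw": 1}, {"slide": [0, 0, 1], "dr": [0, 0, 0], "jaw": 1}]'

```text
t: 7.65
tool_pos: [0.5143, -0.2093, 0.2333]
orientation: [3.141, -0.0, 0.0]
force: [-3.8, 2.2, 9.4]
opening: 0.008
gripper_force: 25.0
```

Contact. I'll open slightly, then rise.

>>> servo_tool --increments '[{"slide": [0, 0, 0], "dr": [0, 0, 0], "jaw": 0.9}, {"slide": [0, 0, 0], "dr": [0, 0, 0], "jaw": 0.8}, {"slide": [0, 0, 0], "dr": [0, 0, 0], "jaw": 0.75}, {"slide": [0, 0, 0], "dr": [0, 0, 0], "jaw": 0.75}, {"slide": [0, 0, 0], "dr": [0, 0, 0], "jaw": 0.75}, {"slide": [0, 0, -5], "dr": [0, 0, 0], "jaw": 0.75}, {"slide": [0, 0, -15], "dr": [0, 0, 0], "jaw": 0.75}, {"slide": [0, 0, -40], "dr": [0, 0, 0], "jaw": 0.75}, {"slide": [0, 0, -80], "dr": [0, 0, 0], "jaw": 0.6}, {"slide": [0, 0, -120], "dr": [0, 0, 0], "jaw": 0.3}, {"slide": [0, 0, -140], "dr": [0, 0, 0], "jaw": 0}, {"slide": [0, 0, -140], "dr": [0, 0, 0], "jaw": 0}]'

```text
t: 8.85
tool_pos: [0.5153, -0.2098, 0.3779]
orientation: [3.138, -0.0, 0.012]
force: [0.3, -0.4, -0.0]
opening: 0.0507
gripper_force: 0.0
```

Run:
```python
from h import *
s=read_state(); print(s['t'],s['tool_pos'])
for n in ['wrist','scene']:
    im,d,W=cloud(n); print(n,rim(W,(.5145,-.26),.07,.055,.072)); print(rim(W,(.5145,-.26),.11,.09,.045,.006))
    m=(np.abs(W[...,2]-.072)<.012)&(np.hypot(W[...,0]-.5145,W[...,1]+.2595)<.06)
    P=W[m]; print(np.linalg.lstsq(np.c_[P[:,:2],np.ones(len(P))],P[:,2],rcond=None)[0])
save('s3',im)
```

```text
8.85 [ 0.51530316 -0.20977267  0.37790636]
wrist (array([ 0.5156, -0.2578]), np.float64(0.0504), (0.5151, -0.2583, 0.0551), np.float64(0.071), 3098)
(array([ 0.5132, -0.26  ]), np.float64(0.086), (0.513, -0.2605, 0.0902), np.float64(0.0441), 3450)
[0.01505083 0.00815929 0.06466606]
scene (array([ 0.5171, -0.2572]), np.float64(0.051), (0.5163, -0.2584, 0.0559), np.float64(0.0703), 740)
(array([ 0.5157, -0.2596]), np.float64(0.0862), (0.5163, -0.2594, 0.0895), np.float64(0.0435), 783)
[-0.00312829  0.00013626  0.07076955]
```

M sits flat on L's floor with its rim at 0.071, and L has not moved. Going to S.

>>> servo_tool --increments '[{"slide": [37, -498, -10], "dr": [0, 0, 0], "jaw": 0}, {"slide": [37, -498, -10], "dr": [0, 0, 0], "jaw": 0}, {"slide": [37, -498, -10], "dr": [0, 0, 0], "jaw": 0}, {"slide": [37, -498, -10], "dr": [0, 0, 0], "jaw": 0}, {"slide": [37, -498, -10], "dr": [0, 0, 0], "jaw": 0}, {"slide": [37, -498, -10], "dr": [0, 0, 0], "jaw": 0}, {"slide": [37, -498, -10], "dr": [0, 0, 0], "jaw": 0}, {"slide": [37, -498, -10], "dr": [0, 0, 0], "jaw": 0}, {"slide": [37, -498, -10], "dr": [0, 0, 0], "jaw": 0}, {"slide": [37, -498, -10], "dr": [0, 0, 0], "jaw": 0}, {"slide": [37, -498, -10], "dr": [0, 0, 0], "jaw": 0}, {"slide": [37, -498, -10], "dr": [0, 0, 0], "jaw": 0}, {"slide": [37, -498, -10], "dr": [0, 0, 0], "jaw": 0}, {"slide": [37, -498, -10], "dr": [0, 0, 0], "jaw": 0}, {"slide": [37, -498, -10], "dr": [0, 0, 0], "jaw": 0}]'

```text
t: 10.45
tool_pos: [0.5515, 0.2875, 0.3822]
orientation: [3.141, -0.003, -0.0]
force: [-0.0, 0.2, -0.6]
opening: 0.0929
gripper_force: 0.0
```

Run:
```python
from h import *
s=read_state(); print(s['t'],s['tool_pos'],s['orientation'],s['opening'])
im,d,W=cloud('wrist'); save('w4',im); print(rim(W,(.551,.288),.038,.027,.09))
```

```text
10.45 [0.55154545 0.28746243 0.38219701] [ 3.14142289e+00 -3.20233682e-03 -1.12290207e-04] 0.092893162924772
(array([0.5513, 0.2879]), np.float64(0.0242), (0.5506, 0.2879, 0.027), np.float64(0.0887), 1187)
```

View pics/w4.png

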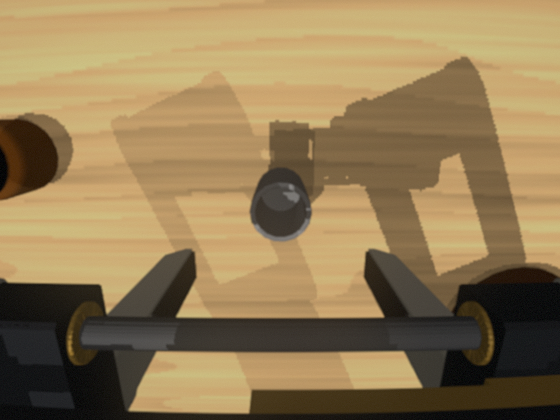

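The wrist view shows S centred between the fingers, at (281,208). I'll descend and grasp with the tips 26 mm below the rim.

>>> servo_tool --increments '[{"slide": [-0.5, 0, 40], "dr": [0, 0, 0], "jaw": 0}, {"slide": [-0.5, 0, 80], "dr": [0, 0, 0], "jaw": 0}, {"slide": [-0.5, 0, 110], "dr": [0, 0, 0], "jaw": 0}, {"slide": [-0.5, 0, 125], "dr": [0, 0, 0], "jaw": 0.1}, {"slide": [-0.5, 0, 132], "dr": [0, 0, 0], "jaw": 0.2}, {"slide": [-0.5, 0, 132], "dr": [0, 0, 0], "jaw": 0.3}, {"slide": [-0.5, 0, 132], "dr": [0, 0, 0], "jaw": 0.6}, {"slide": [-0.5, 0, 132], "dr": [0, 0, 0], "jaw": 1}, {"slide": [-0.5, 0, 132], "dr": [0, 0, 0], "jaw": 1}, {"slide": [-0.5, 0, 132], "dr": [0, 0, 0], "jaw": 1}, {"slide": [-0.5, 0, 132], "dr": [0, 0, 0], "jaw": 1}]' --force 15

```text
t: 11.6
tool_pos: [0.5516, 0.289, 0.2521]
orientation: [-3.14, 0.0, -0.005]
force: [0.1, -0.5, 7.1]
opening: 0.0543
gripper_force: 15.0
```

>>> servo_tool --increments '[{"slide": [0, 0, -10], "dr": [0, 0, 0], "jaw": 1}, {"slide": [0, 0, -30], "dr": [0, 0, 0], "jaw": 1}, {"slide": [0, 0, -55], "dr": [0, 0, 0], "jaw": 1}, {"slide": [-1, 8, -80], "dr": [0, 0, 0], "jaw": 1}, {"slide": [-2, 25, -100], "dr": [0, 0, 0], "jaw": 1}, {"slide": [-3, 50, -110], "dr": [0, 0, 0], "jaw": 1}, {"slide": [-6, 85, -115], "dr": [0, 0, 0], "jaw": 1}, {"slide": [-8, 125, -115], "dr": [0, 0, 0], "jaw": 1}, {"slide": [-11, 165, -115], "dr": [0, 0, 0], "jaw": 1}, {"slide": [-13, 205, -115], "dr": [0, 0, 0], "jaw": 1}, {"slide": [-16, 245, -115], "dr": [0, 0, 0], "jaw": 1}, {"slide": [-19, 285, -115], "dr": [0, 0, 0], "jaw": 1}, {"slide": [-21, 325, -115], "dr": [0, 0, 0], "jaw": 1}, {"slide": [-24, 365, -115], "dr": [0, 0, 0], "jaw": 1}, {"slide": [-27, 405, -115], "dr": [0, 0, 0], "jaw": 1}, {"slide": [-29, 445, -115], "dr": [0, 0, 0], "jaw": 1}, {"slide": [-32, 485, -115], "dr": [0, 0, 0], "jaw": 1}, {"slide": [-34, 515, -115], "dr": [0, 0, 0], "jaw": 1}, {"slide": [-36, 535, -115], "dr": [0, 0, 0], "jaw": 1}, {"slide": [-36, 546, -115], "dr": [0, 0, 0], "jaw": 1}]'

```text
t: 13.6
tool_pos: [0.5142, -0.2589, 0.3656]
orientation: [3.141, -0.003, -0.0]
force: [0.6, -0.4, -0.7]
opening: 0.054
gripper_force: 14.9
```

>>> servo_tool --increments '[{"slide": [0, 0, 0], "dr": [0, 0, 0], "jaw": 1}, {"slide": [0, 0, 0], "dr": [0, 0, 0], "jaw": 1}]'

```text
t: 13.8
tool_pos: [0.5148, -0.2565, 0.3653]
orientation: [-3.141, 0.0, 0.0]
force: [-0.1, -0.3, -0.7]
opening: 0.0543
gripper_force: 14.9
```

Run:
```python
from h import *
s=read_state(); print(s['t'],s['tool_pos'],s['orientation'],s['opening'],s['gripper_force'])
im,d,W=cloud('scene'); save('s5',im)
print(rim(W,(.5155,-.258),.075,.055,.072,.006))
im,d,W=cloud('wrist')
print(rim(W,(.5155,-.258),.04,.027,.205,.012))
```

```text
13.8 [ 0.51483337 -0.25654848  0.36529658] [-3.14100363e+00  8.96415889e-05  8.99576847e-05] 0.05428064595169622 14.939748658798635
(array([ 0.5169, -0.2573]), np.float64(0.051), (0.5167, -0.258, 0.0555), np.float64(0.0711), 550)
(array([ 0.516 , -0.2561]), np.float64(0.0265), (0.5238, -0.2564, 0.0375), np.float64(0.2027), 5024)
```

View pics/s5.png

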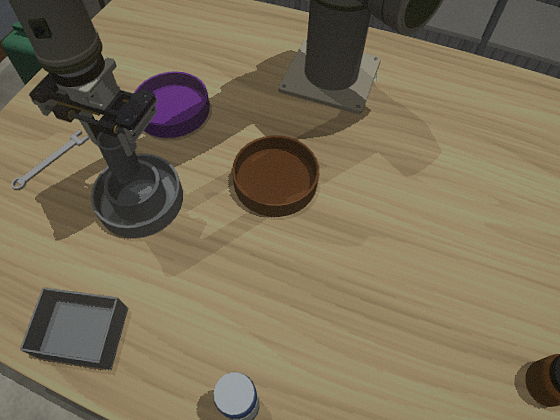

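The scene view shows S upright at about (115,155), directly over M (135,185). I'll lower it.

>>> servo_tool --increments '[{"slide": [1, 1, 15], "dr": [0, 0, 0], "jaw": 1}, {"slide": [1, 1, 35], "dr": [0, 0, 0], "jaw": 1}, {"slide": [1, 1, 55], "dr": [0, 0, 0], "jaw": 1}, {"slide": [1, 1, 73], "dr": [0, 0, 0], "jaw": 1}, {"slide": [1, 1, 86], "dr": [0, 0, 0], "jaw": 1}, {"slide": [1, 1, 93], "dr": [0, 0, 0], "jaw": 1}, {"slide": [1, 1, 97], "dr": [0, 0, 0], "jaw": 1}, {"slide": [1, 1, 99], "dr": [0, 0, 0], "jaw": 1}, {"slide": [1, 1, 100], "dr": [0, 0, 0], "jaw": 1}, {"slide": [1, 1, 100], "dr": [0, 0, 0], "jaw": 1}, {"slide": [1, 1, 100], "dr": [0, 0, 0], "jaw": 1}]'

```text
t: 15.0
tool_pos: [0.5159, -0.2584, 0.2659]
orientation: [3.141, -0.0, 0.001]
force: [-0.6, -0.7, -0.6]
opening: 0.0543
gripper_force: 14.9
```

>>> servo_tool --increments '[{"slide": [0, 0, 1], "dr": [0, 0, 0], "jaw": 1}, {"slide": [0, 0, 1], "dr": [0, 0, 0], "jaw": 1}, {"slide": [0, 0, 1], "dr": [0, 0, 0], "jaw": 1}]'

```text
t: 15.3
tool_pos: [0.5157, -0.2583, 0.2643]
orientation: [3.141, -0.0, 0.0]
force: [-0.2, 0.0, -0.4]
opening: 0.0542
gripper_force: 14.9
```

>>> servo_tool --increments '[{"slide": [0, 0, 1], "dr": [0, 0, 0], "jaw": 1}, {"slide": [0, 0, 1], "dr": [0, 0, 0], "jaw": 1}, {"slide": [0, 0, 1], "dr": [0, 0, 0], "jaw": 1}]'

```text
t: 15.6
tool_pos: [0.516, -0.2584, 0.2641]
orientation: [3.141, -0.0, 0.002]
force: [-1.5, 0.6, 4.9]
opening: 0.0538
gripper_force: 14.9
```

Contact. Releasing and rising.

>>> servo_tool --increments '[{"slide": [0, 0, 0], "dr": [0, 0, 0], "jaw": 0.35}, {"slide": [0, 0, 0], "dr": [0, 0, 0], "jaw": 0.25}, {"slide": [0, 0, 0], "dr": [0, 0, 0], "jaw": 0.1}, {"slide": [0, 0, 0], "dr": [0, 0, 0], "jaw": 0}, {"slide": [0, 0, 0], "dr": [0, 0, 0], "jaw": 0}, {"slide": [0, 0, -5], "dr": [0, 0, 0], "jaw": 0}, {"slide": [0, 0, -20], "dr": [0, 0, 0], "jaw": 0}, {"slide": [0, 0, -50], "dr": [0, 0, 0], "jaw": 0}, {"slide": [0, 0, -90], "dr": [0, 0, 0], "jaw": 0}, {"slide": [0, 0, -120], "dr": [0, 0, 0], "jaw": 0}, {"slide": [0, 0, -120], "dr": [0, 0, 0], "jaw": 0}, {"slide": [0, 0, -120], "dr": [0, 0, 0], "jaw": 0}]'

```text
t: 16.8
tool_pos: [0.516, -0.2584, 0.3855]
orientation: [3.14, -0.0, 0.005]
force: [-0.2, 0.0, -0.7]
opening: 0.0927
gripper_force: 0.0
```

Run:
```python
from h import *
s=read_state(); print(s['t'],s['tool_pos'],s['opening'],s['force'])
im,d,W=cloud('wrist'); save('w6',im)
c=(.516,-.258)
for r,H in [(.027,.102),(.055,.072),(.09,.045)]: print(rim(W,c,r*1.25,r,H,.006))
m=(np.abs(W[...,2]-.102)<.008); P=W[m&(np.hypot(W[...,0]-c[0],W[...,1]-c[1])<.03)]
print(np.linalg.lstsq(np.c_[P[:,:2],np.ones(len(P))],P[:,2],rcond=None)[0])
```

```text
16.8 [ 0.51598443 -0.25841717  0.3855344 ] 0.09274241323566068 [-0.16572254  0.04877034 -0.69905539]
(array([ 0.5148, -0.2594]), np.float64(0.0242), (0.5141, -0.2595, 0.0271), np.float64(0.1011), 1179)
(array([ 0.5156, -0.2582]), np.float64(0.0504), (0.5153, -0.2583, 0.0552), np.float64(0.0713), 3032)
(array([ 0.5131, -0.2605]), np.float64(0.0858), (0.5128, -0.2603, 0.0898), np.float64(0.044), 3540)
[0.00683818 0.00042357 0.09726658]
```

View pics/w6.png

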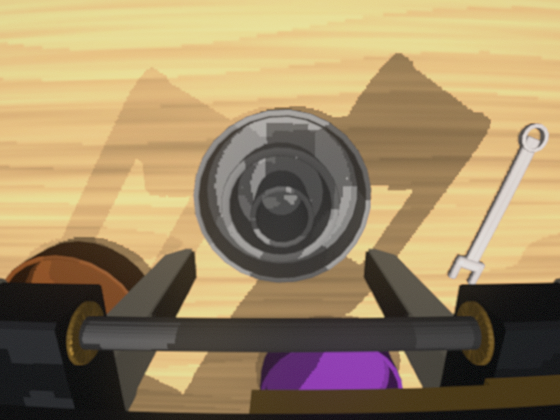

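The wrist view shows all three tubs nested concentrically around (282,200). The rims sit at 0.101, 0.071 and 0.044, all level, and the gripper is clear.

```bash
python3 -c "
from plant import close_job; print(close_job())"
```

```text
the job is handed in; nothing more can be done
None
```

The three grey tubs are nested as asked, middle in large and then small in middle, each upright and released, and the large tub was left where it stood; the job was handed in at about 17 s.

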